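# Clip the juicer's lid down and give it a pulse

## Robot

A 7-joint arm with a two-finger parallel gripper is mounted at the origin on the work surface. World frame = base frame: x ahead of the robot, y to its left, z up, the work surface at z = 0. Lengths are in m, angles in rad, forces in N, time in s.
With the tool pointing down it reaches from about 0.425 to 0.95 m from the base axis. Payload 16.7 kg.
Tool frame: the origin (TCP) lies at the very end of the fingers, on their centre line; the grasp point (between the pads) lies 19 mm behind it (r.grip_point_offset is the distance from the TCP to the grasp point, in m); z points along the fingers, y is the line along which they close (so a half turn about z gives the same grasp; the last joint's range is limited). The gripper opens to 94 mm and grips with 3 to 60 N. Pads are 16 mm wide; open, the fingers measure 119 mm over their backs; the gripper's body (75 mm by 177 mm) begins 78 mm behind the grasp point.
Start: joints at [-1.458, 0.426, 0.074, 1.606, -0.034, 1.111, -0.067], TCP at [0.175, 0.652, 0.205] pointing down, gripper open.
Joint ranges: [-2.85, 2.85], [-0.5, 2.14], [-1.23, 1.37], [0.21, 2.46], [-1.02, 4.16], [0.16, 2.05], [-2.73, 2.73]. Speed limits (rad/s): [1.89, 1.89, 2.39, 2.39, 3.01, 3.01, 3.01].

## Interface

Orientations are given as a rotation vector (axis times angle).
In Python, from rig import r gives the robot as it stands.
- The arm moves only by the shell command python3 -m pendant 'ROWS' [OPENING] [FORCE]. ROWS is JSON, a list of rows, each a list of 2 entries, a list of its own where there are three numbers: the shift along the world's x, y, z in m, then the turn about the world's z in rad. A call has 1 to 5 rows; each row shifts and turns the commanded pose from where the row before left it; what a row does not reach is not made up. A row lasts 1/8 s, in which the tool goes at most 62.5 mm and 10.7 degrees, less where a joint would pass 70% of its speed; a pose out of reach is approached as far as the arm can. A call with a gripper value outside its range is refused whole. OPENING is the finger opening in m, from 0 to 0.094, set as the call begins (- or left out, the last holds). The fingers move at their own pace and stop on an object; FORCE is the grip in N (left out, the last holds). Time passes only in rows, so rows that do not move let the fingers close. It gives the time, the measured TCP pose, the force, the opening and the grip force at its end, in the units of the state.
- r.sense(): the state, without advancing time (a new reading comes with each control period).
- r.capture(name): name is "scene" or "side" or "wrist"; returns the picture (400x640x3 uint8, red, green, blue); there is no depth.
- r.camera_params(name): a dict with "fx", "fy", "cx", "cy" (pixels), "extrinsics" (4x4, takes a point from world to camera coordinates); the wrist camera has in their place "T_tool_cam" (4x4, takes a point from camera to tool coordinates, whose origin is the TCP and whose axes are the flange's). Camera axes: x right, y up, looking along -z (the intrinsics and any distortion apply to the point x, -y, -z); pixel columns grow to the right and rows downward; lengths in m; the calibration is good to about 2 mm. A picture is of the moment at which its call begins: read the wrist's pose just before it. camera_params takes no time and is no camera call.
- r.close_job(): hands the job in; it is judged then, once.
The state is a dict: "t": time; "q": joint angles; "dq": joint speeds; "joint_efforts": joint torques, N m; "ee_pos": TCP position; "tool_rot": TCP orientation; "wrist_force": force on the tool from outside, world axes, zero at the start; "moment": the same for the moment, N m; "opening": opening from 0.0 (shut) to 1.0 (fully open); "grip_force": force on a finger pad.
Only numpy, scipy, OpenCV 4.12 (cv2) and the standard library are available. Lean on these libraries where they do the work, as an engineer would, in place of code of your own. Each camera call takes 0.05 s, during which the arm holds its last target. There are 200 camera calls.

## Task

The juicer's lid is on, but the clip on its left-hand side (as one faces the knob, the side without the spout) is still open. Hook that clip's wire loop over the lug on the lid and snap its lever down flat against the juicer's side; only then give the juicer a pulse: twist the front knob clockwise to its stop, hold it there for about a second, and let go so that it springs back to off. Leave the clip shut, and the apple, the bowl and the feeding bottle where they stand.

Things in the scene. Friction and masses are not known exactly. Their poses are not given: they have to be found in the camera images.
- juicer: white and grey juicer, fixed; origin: centre of its underside, z up. -x: its front, with the knob on a panel sloping 35 deg (z 45 mm at x -130 to z 104 at x -45). +y: its left side, with the open clip; -y: spout and a clip already shut. Base 260 x 190 mm, 104 high. Lid: radius 89 about (45, 0), rim top z 180, dome to 196, feed chute radius 33 to z 288. Pulp bin behind to x 196.
- clip_pivot (a point): the clip lever's pivot pin on the juicer's left wall: at (45, 115, 88) mm of the juicer, 20 mm out from the wall. Axes as the juicer's; the pin runs along its x.
- lug_seat (a point): seat of the middle of the loop's cross bar when hooked, 70 mm straight above clip_pivot, axes as the juicer's. It lies in the groove, open upwards, of a 34 mm wide lug on the lid's rim. Groove floor 2.5 mm under this point. Outside it, 3.5 to 7.5 mm towards +y, a lip stands up to 4.5 mm above this point; on the inside (-y) a 45 deg ramp rises 25 mm from 3.5 mm off to the lid and guides the bar into the groove.
- loop_bar (a point): middle of the cross bar of the clip's loop: U of 5 mm steel wire, two straight legs 84 mm long (pins to bar centre), 49 mm wide outside and 39 mm inside: it passes over the lug and round the lever. Cross bar along the juicer's x; point z: along the legs, pins to bar. The loop stretches springily along its legs, 10 N per mm. It turns in a light grip (under 10 N) but not in a hard one.
- lever_end (a point): middle of the free end of the clip's lever, a grey plate 36 mm wide (along x), 4 mm thick, with a 15 mm deep lip to its outer side at this end: 63 mm along the plate from clip_pivot and 8.6 mm to the wall side of it. Site axes: x as the juicer's, -z along the plate from pivot to end, +y out of its outer face.
- lever (a joint): lever angle, rad: 0 down flat along the wall (shut), 1.57 straight out, most 2.8. The loop is pinned to its edges 18 mm from clip_pivot, in the plate: raising the lever gives slack. Once hooked the loop goes taut at about 1.26; dead centre 0.5; below that it snaps to 0 and stays. Takes about 4 N near its end. Stiff pivot (0.055 Nm): stays where left.
- loop (a joint): angle of the loop on the lever, rad, 0 when shut; it leans outwards from upright by about loop - lever + 0.1. Stiff pivot (0.03 Nm): stays where left. At the start the clip is open and the loop sticks out from the juicer's side, somewhere between 15 deg below and 55 deg above level.
- knob_grip (a point): middle of the knob's grip bar, on the knob's axis: 24 mm above the underside of the black disc (44 mm across, 7 thick) that carries the bar. Bar 42 mm long, 13 wide, top 36 mm over the disc's underside (itself 2 mm over the panel). Site z: the axis, out of the panel, leaning 35 deg from vertical to the juicer's front; x: along the bar (up the slope when off). Turns with the knob.
- knob (a joint): knob angle, rad, clockwise as seen facing the panel: 0 off, 1.22 its stop (pulse). A spring drives it back to 0 when let go: 0.03 Nm at 0, 0.12 Nm at the stop.
- apple: an apple, 74 mm across and 66 mm tall, on the table off the juicer's front left corner, about 170 mm towards the juicer's -x from the open clip; not part of the job, its origin is the centre of its underside.
- weaning_bowl: a white bowl, 110 mm across and 45 mm tall, on the table to the right of the juicer; not part of the job, its origin is the centre of its underside.
- feeding_bottle: a clear feeding bottle, 58 mm across and 150 mm tall, on the table to the right, nearer the robot; not part of the job, its origin is the centre of its underside.

How it is judged:
By the outcome, as a careful person would: the job done as asked, in the order asked, and still so for the second after the job is handed in, with the robot touching nothing.
It also fails if it takes over 72 s, if anything falls off the work surface, if the arm or the gripper's body presses on something with over 40 N, if the wrist force passes 120 N, or if a joint passes its speed limit or range.

## Working session

There is one attempt and no reset: what is moved stays moved. The work goes in short steps, Python scripts to look and compute and a shell command to move; the robot and the scene stay as the last step left them, time stands still between calls to the robot, and variables do not carry over. Pictures are saved under pics/ and viewed, at most 10 in all, crops included, and the job is handed in when it is done.

```bash
mkdir -p pics; ls
python3 - <<'E'
from rig import r
import cv2,numpy as np
s=r.sense();print(s['t'],s['ee_pos'],s['tool_rot'],s['opening'])
for n in("scene","side","wrist"):
    im=r.capture(n);cv2.imwrite(f"pics/{n}0.png",im[:,:,::-1])
    p=r.camera_params(n);print(n,{k:(np.round(v,4).tolist() if k in("extrinsics","T_tool_cam") else v) for k,v in p.items()})
E
```

```text
pics
0.0 [0.17463788 0.65157253 0.20478155] [-4.10181837e-01 -3.11463431e+00  1.97952413e-03] 1.0031850883501792
scene {'fx': 431.0517702765846, 'fy': 431.0517702765846, 'cx': 313.1201613519675, 'cy': 195.3492023167578, 'extrinsics': [[-0.9999, -0.013, -0.0094, 0.5112], [0.0053, -0.8215, 0.5701, -0.2289], [-0.0151, 0.57, 0.8215, -0.737], [0.0, 0.0, 0.0, 1.0]]}
side {'fx': 405.57561315132597, 'fy': 405.57561315132597, 'cx': 321.7657906065615, 'cy': 197.16667889237357, 'extrinsics': [[-0.9888, -0.1494, 0.004, 0.4979], [0.1118, -0.7212, 0.6836, -0.2612], [-0.0992, 0.6764, 0.7298, -0.7186], [0.0, 0.0, 0.0, 1.0]]}
wrist {'fx': 295.3374097767429, 'fy': 295.3374097767429, 'cx': 321.2630737024795, 'cy': 198.9699658704552, 'T_tool_cam': [[0.0018, 0.9685, 0.2492, 0.0731], [1.0, -0.0017, -0.0005, 0.0001], [-0.0001, 0.2492, -0.9685, -0.1791], [0.0, 0.0, 0.0, 1.0]]}
```

View pics/scene0.png

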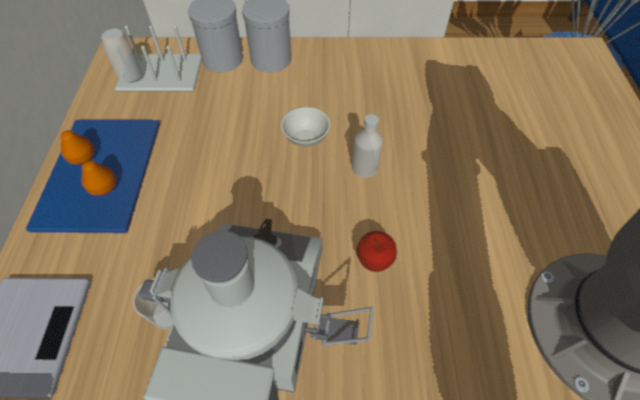

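View pics/side0.png

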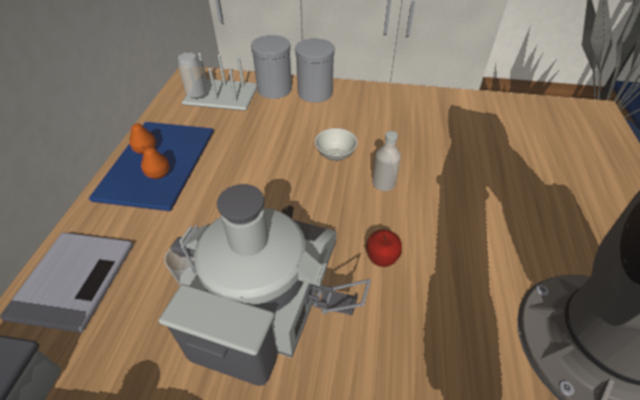

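The two pictures show the juicer at lower left, with its front (knob) facing up in the image, so along world -y. The clip is on the image's right, facing the robot, with the loop at about (345,327) in the scene view. The apple is at (377,251). Next I'll enlarge both.

Run:
```python
import cv2
a=cv2.imread("pics/scene0.png");b=cv2.imread("pics/side0.png")
cv2.imwrite("pics/c1.png",cv2.resize(a[220:400,130:390],None,fx=3,fy=3,interpolation=cv2.INTER_CUBIC))
cv2.imwrite("pics/c2.png",cv2.resize(b[180:380,155:415],None,fx=3,fy=3,interpolation=cv2.INTER_CUBIC))
```

```text
(no output)
```

View pics/c1.png

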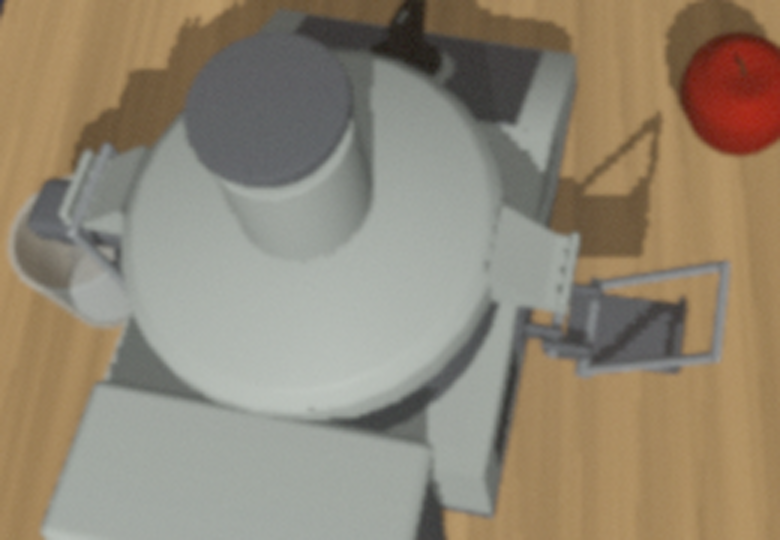

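View pics/c2.png

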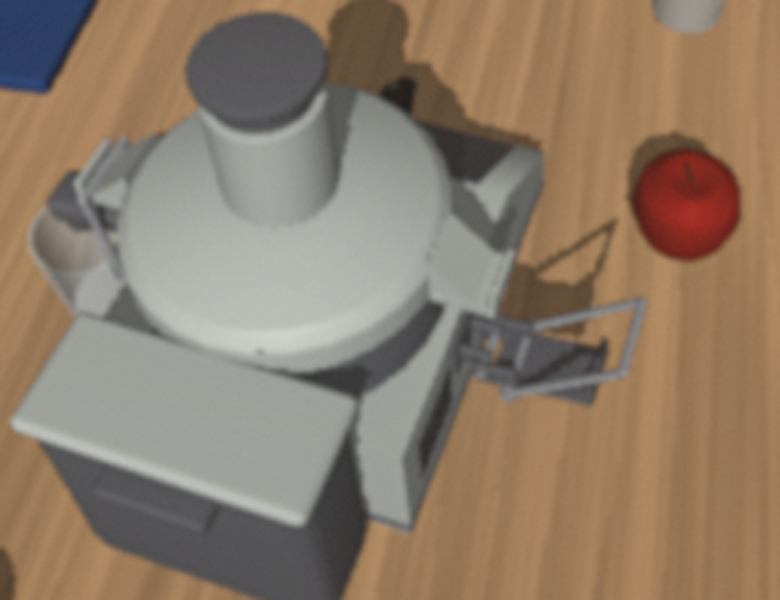

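The crops show, in crop pixels:

| Point | Scene crop | Side crop |
|---|---|---|
| Loop bar corners | (726,265), (717,358) | (641,302), (625,373) |
| Lug lip corners | (577,236), (569,312) | (510,239), (491,316) |
| Chute top centre | (270,110) | (258,70) |
| Base front-left corner | (575,60) | (543,152) |

I'll fit the juicer's pose and the clip angles to these.

```bash
cat > h.py <<'E'
import numpy as np
from rig import r
def proj(n,P):
    c=r.camera_params(n);E=np.array(c["extrinsics"]);P=np.atleast_2d(P)
    p=P@E[:3,:3].T+E[:3,3]
    return np.c_[c["cx"]+c["fx"]*p[:,0]/-p[:,2],c["cy"]+c["fy"]*-p[:,1]/-p[:,2]]
def jw(p,J):  # juicer mm -> world m
    p=np.atleast_2d(p)/1000.;c,s=np.cos(J[2]),np.sin(J[2])
    return np.c_[J[0]+c*p[:,0]-s*p[:,1],J[1]+s*p[:,0]+c*p[:,1],p[:,2]]
def clip(a,L):  # lever end, lip tip, pin, bar (y,z) in juicer mm
    d=np.array([np.sin(a),-np.cos(a)]);n=np.array([np.cos(a),np.sin(a)]);p=np.array([115,88.])
    pin=p+18*d-8.6*n
    return p+63*d-8.6*n,p+63*d+6.4*n,pin,pin+84*np.array([np.sin(L),np.cos(L)])
E
python3 - <<'E'
from h import *
from scipy.optimize import least_squares as ls
S=lambda *q:[(130+x/3,220+y/3) for x,y in q]; D=lambda *q:[(155+x/3,180+y/3) for x,y in q]
j=[(45,0,288),(28,122.5,162.5),(62,122.5,162.5)]
sc=S((270,110),(577,236),(569,312)); sd=D((258,70),(510,239),(491,316))
f=lambda J:np.r_[(proj("scene",jw(j,J))-sc).ravel(),(proj("side",jw(j,J))-sd).ravel()]
best=min((ls(f,[.6,.4,y]) for y in(1.2,1.6,2)),key=lambda o:o.cost)
J=best.x;print(J,best.fun.round(1))
co=[(-130,95,45),(-130,95,0),(130,95,0)]
print("corner scene",(proj("scene",jw(co,J))-[130,220])*3,"side",(proj("side",jw(co,J))-[155,180])*3)
def g(v):
    b=clip(*v)[3];P=[(45-22,*b),(45+22,*b)]
    e=clip(*v)[1];Q=[(45-18,*e),(45+18,*e)]
    P=P+Q
    return np.r_[(proj("scene",jw(P,J))-S((726,265),(717,358),(685,302),(678,370))).ravel(),(proj("side",jw(P,J))-D((641,302),(625,373),(605,342),(592,402))).ravel()]
for a0 in(1.,1.6,2.2):
    o=ls(g,[a0,1.2]);print(o.x,o.cost,o.fun.round(1))
    v=o.x;b=clip(*v)
    print([x.round() for x in b],jw([(45,*x) for x in b],J).round(3).tolist())
np.save("J.npy",J)
print("seat",jw([45,115,158],J),"knob",jw([-102,0,96],J), "jx dir yaw",J[2])
E
```

```text
[ 0.61192988 -0.03108993  1.42380889] [-1.4  0.9  1.3  0.8  0.3 -0.7 -2.1 -2.7  1.3  4.3  1.2 -3.4]
corner scene [[572.02089669  58.24390405]
 [571.66815738  92.42636958]
 [497.88411118 528.59141423]] side [[539.05118747 152.94729649]
 [537.32808452 192.29021901]
 [413.46961996 543.27954323]]
[1.60811996 0.77186033] 3.8005675242980645 [-0.   0.8  0.3  0.6  1.1 -0.2  1.   1.1  0.1 -0.5 -0.8 -0.1  1.  -0.1
  0.1 -1. ]
[array([178.,  82.]), array([178.,  97.]), array([133.,  80.]), array([192., 140.])] [[0.442, 0.04, 0.082], [0.443, 0.039, 0.097], [0.487, 0.033, 0.08], [0.429, 0.042, 0.14]]
[1.60811963 0.77186035] 3.800567524455209 [-0.   0.8  0.3  0.6  1.1 -0.2  1.   1.1  0.1 -0.5 -0.8 -0.1  1.  -0.1
  0.1 -1. ]
[array([178.,  82.]), array([178.,  97.]), array([133.,  80.]), array([192., 140.])] [[0.442, 0.04, 0.082], [0.443, 0.039, 0.097], [0.487, 0.033, 0.08], [0.429, 0.042, 0.14]]
[1.60812029 0.77186031] 3.8005675242828953 [-0.   0.8  0.3  0.6  1.1 -0.2  1.   1.1  0.1 -0.5 -0.8 -0.1  1.  -0.1
  0.1 -1. ]
[array([178.,  82.]), array([178.,  97.]), array([133.,  80.]), array([192., 140.])] [[0.442, 0.04, 0.082], [0.443, 0.039, 0.097], [0.487, 0.033, 0.08], [0.429, 0.042, 0.14]]
seat [[0.50476059 0.03026758 0.158     ]] knob [[ 0.59699109 -0.13199004  0.096     ]] jx dir yaw 1.423808893401786
```

The fit agrees with the picture to a few mm. The lever is at about 1.61 rad, and the loop's bar is near world (0.429, 0.042, 0.140). I'll move above it with the fingers closing along the bar.

```bash
python3 -m pendant '[[[0.022,-0.051,0.004],0.02],[[0.022,-0.051,0.004],0.02],[[0.022,-0.051,0.004],0.02],[[0.022,-0.051,0.004],0.02],[[0.022,-0.051,0.004],0.02]]' 0.094 8
python3 -m pendant '[[[0.022,-0.051,0.004],0.015],[[0.022,-0.051,0.004],0],[[0.022,-0.051,0.004],0],[[0.022,-0.051,0.004],0],[[0.022,-0.051,0.004],0]]'
python3 -c "
from rig import r;import cv2
s=r.sense();print(s['q'],s['ee_pos'],s['tool_rot'])"
```

```text
t: 0.78
ee_pos: [0.2852, 0.3951, 0.2255]
tool_rot: [-0.253, -3.131, -0.0]
wrist_force: [0.6, 0.6, 0.3]
opening: 1.0
grip_force: 0.0
t: 1.4
ee_pos: [0.3951, 0.1402, 0.2457]
tool_rot: [0.23, 3.133, 0.001]
wrist_force: [1.1, 0.5, -0.7]
opening: 1.0
grip_force: 0.0
[-0.92765128 -0.07441631  0.41607298  2.11195751  0.03334224  1.0975108
  0.89619558] [0.39505602 0.14019242 0.24571143] [2.30389524e-01 3.13297721e+00 8.74488575e-04]
```

```bash
python3 -m pendant '[[[0.017,-0.049,0.002],0],[[0.017,-0.049,0.002],0],[[0,0,0],0]]'
cat >> h.py <<'E'
from scipy.spatial.transform import Rotation as Ro
def wproj(P,s):
    c=r.camera_params("wrist");T=np.array(c["T_tool_cam"]);B=np.eye(4);B[:3,:3]=Ro.from_rotvec(s["tool_rot"]).as_matrix();B[:3,3]=s["ee_pos"]
    E=np.linalg.inv(B@T);p=np.atleast_2d(P)@E[:3,:3].T+E[:3,3]
    return np.c_[c["cx"]+c["fx"]*p[:,0]/-p[:,2],c["cy"]+c["fy"]*-p[:,1]/-p[:,2]]
E
python3 - <<'E'
from h import *
import cv2
s=r.sense();im=r.capture("wrist")[:,:,::-1].copy()
J=np.load("J.npy");print(s["ee_pos"],s["q"])
e,t,p,b=clip(1.608,.772)
P={"bar-":(23,*b),"bar+":(67,*b),"lip-":(27,*t),"lip+":(63,*t),"lug-":(28,122.5,162.5),"lug+":(62,122.5,162.5)}
for k,v in P.items():print(k,wproj(jw(v,J),s).round(1))
cv2.imwrite("pics/w1.png",cv2.resize(im,(800,500)))
E
```

```text
t: 1.78
ee_pos: [0.4293, 0.0408, 0.2497]
tool_rot: [0.239, 3.132, 0.0]
wrist_force: [-0.1, 0.9, -0.0]
opening: 1.002
grip_force: 0.0
[0.42930931 0.04083688 0.24968633] [-0.82039873 -0.06595678  0.55979563  2.09117488  0.03909422  1.10619097
  1.13953128]
bar- [[299.6 197.2]]
bar+ [[343.3 197. ]]
lip- [[306.  199.9]]
lip+ [[337.  199.8]]
lug- [[304.6 270.4]]
lug+ [[338.8 270.3]]
```

View pics/w1.png

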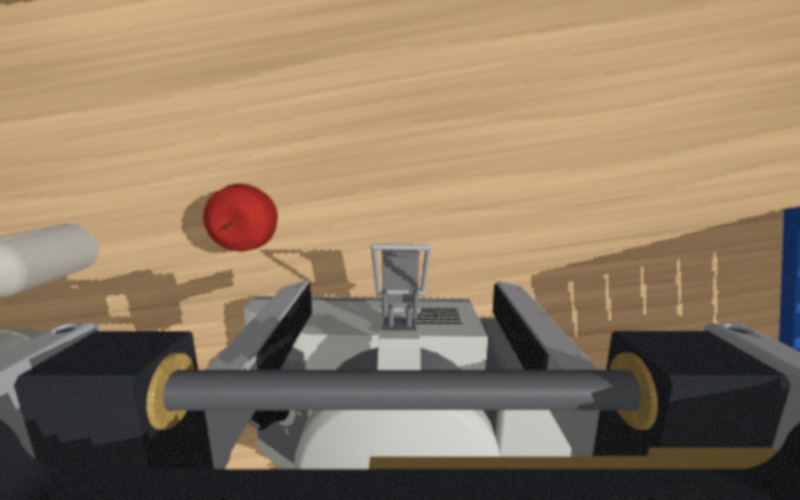

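The bar ends are at (373,247) and (430,247), which match the prediction to about 1 px. I'll lower and grip the loop lightly across its width.

```bash
python3 -m pendant '[[[0,0.001,-0.06],0],[[0,0,-0.061],0],[[0,0,0],0]]' 0.094 8
python3 -m pendant '[[[0,0,0],0],[[0,0,0],0],[[0,0,0],0],[[0,0,0],0]]' 0.03 8
```

```text
t: 2.2
ee_pos: [0.4259, 0.0448, 0.1258]
tool_rot: [-0.228, -3.127, 0.007]
wrist_force: [0.3, 0.4, 1.4]
opening: 1.003
grip_force: 0.0
t: 2.7
ee_pos: [0.429, 0.0452, 0.1292]
tool_rot: [0.23, 3.132, 0.002]
wrist_force: [-2.2, -3.9, 1.9]
opening: 0.609
grip_force: 1.8
```

```bash
python3 -m pendant '[[[0,0,0],0],[[0,0,0],0],[[0,0,0],0],[[0,0,0],0]]' 0.03 8
python3 - <<'E'
from h import *
import cv2
s=r.sense();im=r.capture("wrist")[:,:,::-1].copy()
print(s["ee_pos"],s["opening"],s["grip_force"])
cv2.imwrite("pics/w2.png",cv2.resize(im[150:350,190:450],None,fx=3,fy=3))
E
```

```text
t: 3.2
ee_pos: [0.4276, 0.0436, 0.1282]
tool_rot: [-0.232, -3.131, 0.003]
wrist_force: [-4.6, -9.4, 1.2]
opening: 0.516
grip_force: 8.0
[0.42762771 0.04359568 0.12820889] 0.5160981298438291 8.038080562837422
```

View pics/w2.png

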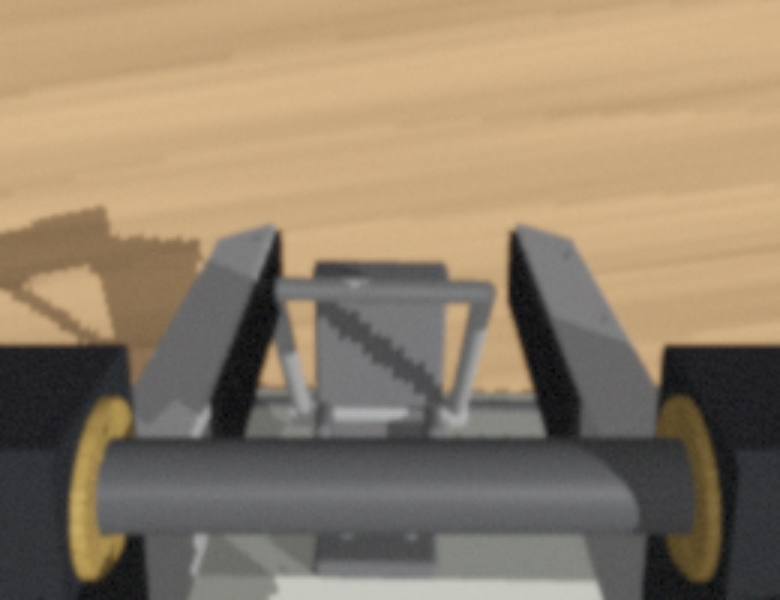

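The left finger is touching and the right one has a gap of about 3 mm. I'll shift 3 mm along -y.

```bash
python3 -m pendant '[[[0,-0.0015,0],0],[[0,-0.0015,0],0],[[0,0,0],0],[[0,0,0],0]]' 0.03 8
python3 -c "
from rig import r
print(r.sense()['opening']*.094)"
```

```text
t: 3.75
ee_pos: [0.4282, 0.0416, 0.1284]
tool_rot: [-0.231, -3.132, 0.001]
wrist_force: [-4.0, -4.2, 2.3]
opening: 0.516
grip_force: 8.0
0.04846799604306032
```

```bash
python3 -m pendant '[[[0,-0.002,0],0],[[0.009,-0.001,0.008],0],[[0.009,-0.001,0.008],0],[[0.009,-0.001,0.005],0],[[0.01,-0.002,0.004],0]]' 0.03 8
python3 -m pendant '[[[0.01,-0.001,0.004],0],[[0.01,-0.002,0.003],0],[[0,0,0],0]]' 0.03 8
python3 - <<'E'
from h import *
import cv2
J=np.load("J.npy");s=r.sense();print(s["ee_pos"],s["opening"]*94)
w=s["ee_pos"]-np.r_[J[:2],0];c,n=np.cos(J[2]),np.sin(J[2]);print("juicer",(c*w[0]+n*w[1])*1e3,(-n*w[0]+c*w[1])*1e3)
cv2.imwrite("pics/c3.png",np.vstack([cv2.resize(r.capture(k)[a:a+100,b:b+200,::-1],None,fx=3,fy=3,interpolation=cv2.INTER_CUBIC) for k,a,b in(("scene",260,230),("side",230,240))]))
E
```

```text
t: 4.38
ee_pos: [0.4665, 0.0347, 0.1538]
tool_rot: [0.23, 3.133, -0.0]
wrist_force: [-1.5, -3.5, -2.9]
opening: 0.512
grip_force: 8.0
t: 4.75
ee_pos: [0.4867, 0.0316, 0.1606]
tool_rot: [0.231, 3.133, -0.001]
wrist_force: [-0.3, -4.8, 0.2]
opening: 0.517
grip_force: 8.0
[0.48674913 0.03161245 0.16064592] 48.56977285991707
juicer 43.69243806542139 133.0142045733826
```

View pics/c3.png

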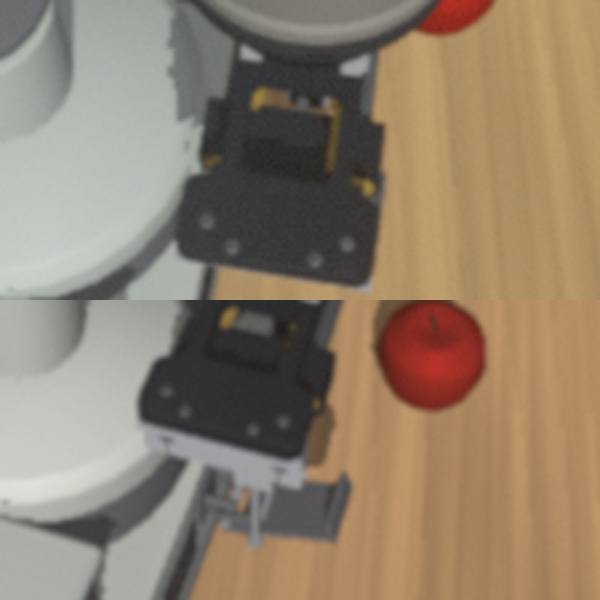

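Run:
```python
from h import *
J=np.load("J.npy")
for a in(1.5,1.6,1.7,1.8,1.9,2.0,2.1):
    e,t,p,b=clip(a,0);h=p[1]+np.sqrt(84**2-(p[0]-133)**2);h0=p[1]+np.sqrt(84**2-(p[0]-115)**2)
    print(a,proj("side",jw([(27,*t),(63,*t),(27,*e),(63,*e)],J)).round(1).tolist(),"bar z at y133 %.1f y115 %.1f"%(h,h0))
```

```text
1.5 [[357.7, 296.1], [352.5, 315.1], [356.5, 300.3], [351.4, 319.2]] bar z at y133 162.1 y115 160.3
1.6 [[357.7, 294.1], [352.4, 313.1], [357.3, 298.6], [352.2, 317.5]] bar z at y133 163.9 y115 161.9
1.7 [[357.3, 292.0], [352.0, 311.1], [357.8, 296.8], [352.6, 315.8]] bar z at y133 165.8 y115 163.6
1.8 [[356.5, 289.8], [351.1, 309.0], [357.9, 294.8], [352.7, 313.9]] bar z at y133 167.7 y115 165.4
1.9 [[355.3, 287.6], [349.9, 306.8], [357.6, 292.8], [352.4, 311.9]] bar z at y133 169.7 y115 167.3
2.0 [[353.8, 285.3], [348.3, 304.5], [357.0, 290.6], [351.6, 309.8]] bar z at y133 171.6 y115 169.3
2.1 [[351.9, 283.0], [346.3, 302.3], [355.9, 288.4], [350.6, 307.6]] bar z at y133 173.6 y115 171.3
```

```bash
python3 -m pendant '[[[0.006,-0.001,0.003],0],[[0.006,-0.001,0.0015],0],[[0.006,-0.001,0],0],[[0.001,0,0],0],[[0,0,0],0]]' 0.03 8
python3 -m pendant '[[[0,0,-0.003],0],[[0,0,-0.003],0],[[0,0,-0.003],0],[[0,0,0],0]]' 0.03 8
```

```text
t: 5.48
ee_pos: [0.5051, 0.0288, 0.165]
tool_rot: [-0.231, -3.133, 0.0]
wrist_force: [-2.4, -5.5, -1.1]
opening: 0.515
grip_force: 8.0
t: 5.98
ee_pos: [0.5055, 0.0288, 0.1562]
tool_rot: [0.231, 3.132, -0.0]
wrist_force: [-0.2, -4.8, 0.8]
opening: 0.513
grip_force: 8.0
```

```bash
python3 -m pendant '[[[0,0,-0.003],0],[[0,0,-0.003],0],[[0,0,0],0]]' 0.03 8
python3 -m pendant '[[[0,0,-0.002],0],[[0,0,-0.002],0],[[0,0,0],0]]' 0.03 8
```

```text
t: 6.35
ee_pos: [0.5057, 0.0287, 0.1503]
tool_rot: [0.231, 3.132, -0.0]
wrist_force: [-0.9, -5.0, 0.8]
opening: 0.515
grip_force: 8.0
t: 6.72
ee_pos: [0.5063, 0.0286, 0.1468]
tool_rot: [0.231, 3.131, 0.0]
wrist_force: [0.4, -6.8, 6.4]
opening: 0.517
grip_force: 8.0
```

```bash
python3 -m pendant '[[[-0.003,0,0],0],[[0,0,0],0]]' 0.03 8;python3 -m pendant '[[[-0.003,0.0005,0],0],[[0,0,0],0]]' 0.03 8
```

```text
t: 6.98
ee_pos: [0.5034, 0.0288, 0.1468]
tool_rot: [0.231, 3.13, 0.001]
wrist_force: [1.9, -6.4, 4.3]
opening: 0.516
grip_force: 8.0
t: 7.22
ee_pos: [0.5013, 0.0291, 0.147]
tool_rot: [0.23, 3.128, 0.0]
wrist_force: [7.6, -7.7, 1.7]
opening: 0.517
grip_force: 8.0
```

The tug gives +7.6 N in x, so the bar is behind the lip. I'll release, rise and look.

```bash
python3 -m pendant '[[[0.003,0,0],0],[[0,0,0],0],[[0,0,0],0],[[0,0,0],0]]' 0.08 8
python3 -m pendant '[[[0,0,0.03],0],[[0,0,0.05],0],[[-0.05,0.005,0.03],0],[[-0.05,0.005,0],0],[[0,0,0],0]]' 0.08 8
python3 - <<'E'
from h import *
import cv2
s=r.sense();J=np.load("J.npy")
im=r.capture("wrist")[:,:,::-1]
print(wproj(jw([(28,122.5,162.5),(62,122.5,162.5)],J),s))
a=cv2.resize(im[170:345,190:450],None,fx=2.3,fy=2.3,interpolation=cv2.INTER_CUBIC)
b=cv2.resize(r.capture("side")[245:320,270:370,::-1],(598,195*598//520),interpolation=cv2.INTER_CUBIC) if 0 else cv2.resize(r.capture("side")[250:320,270:370,::-1],None,fx=2.75,fy=2.75,interpolation=cv2.INTER_CUBIC)
c=np.zeros((a.shape[0]+b.shape[0],max(a.shape[1],b.shape[1]),3),np.uint8);c[:a.shape[0],:a.shape[1]]=a;c[a.shape[0]:,:b.shape[1]]=b
cv2.imwrite("pics/w3.png",c);print(c.shape)
E
```

```text
t: 7.72
ee_pos: [0.5017, 0.0297, 0.146]
tool_rot: [-0.23, -3.133, -0.0]
wrist_force: [0.5, -0.3, 0.0]
opening: 0.851
grip_force: 0.0
t: 8.35
ee_pos: [0.3995, 0.0399, 0.2565]
tool_rot: [0.227, 3.133, 0.005]
wrist_force: [0.4, 0.8, 0.9]
opening: 0.851
grip_force: 0.0
[[309.54888678 292.88782416]
 [342.23849625 292.93416418]]
(594, 598, 3)
```

View pics/w3.png

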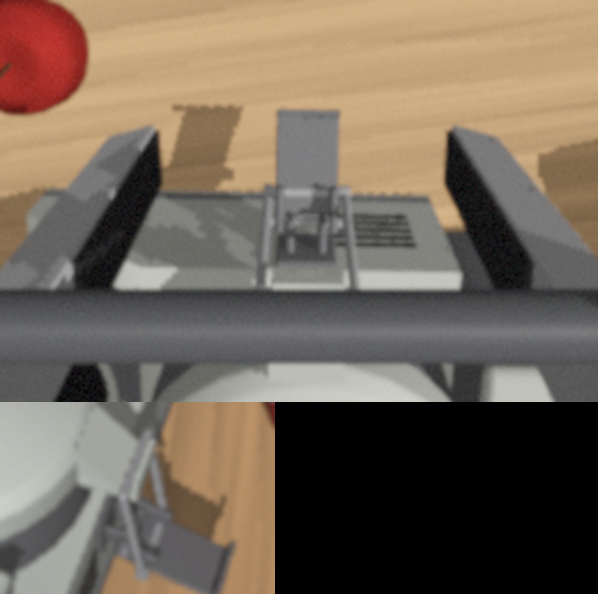

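The loop is hooked over the lug and the lever is at about 1.3 rad. I'll close the fingers and come down on the lever's lip.

```bash
python3 -m pendant '[[[0.02,-0.0005,-0.03],0],[[0.02,-0.0005,-0.05],0],[[0,0,-0.05],0],[[0,0,-0.03],0],[[0,0,0],0]]' 0 20
python3 -m pendant '[[[0,0,-0.01],0],[[0,0,-0.005],0],[[0,0,-0.005],0],[[0,0,0],0]]' 0 20
```

```text
t: 9.07
ee_pos: [0.4411, 0.0372, 0.0941]
tool_rot: [-0.232, -3.129, 0.007]
wrist_force: [1.3, -0.3, 1.1]
opening: 0.354
grip_force: 0.0
t: 9.57
ee_pos: [0.4418, 0.0385, 0.076]
tool_rot: [0.23, 3.133, 0.0]
wrist_force: [-0.1, -0.2, 0.2]
opening: 0.007
grip_force: 0.0
```

```bash
python3 -m pendant '[[[0,0,-0.005],0],[[0.001,0,-0.005],0],[[0.001,0,-0.005],0],[[0,0,0],0]]' 0 20
python3 -m pendant '[[[0.003,-0.0005,-0.006],0],[[0.004,-0.0005,-0.006],0],[[0,0,0],0]]' 0 20
```

```text
t: 10.07
ee_pos: [0.4432, 0.0384, 0.0605]
tool_rot: [-0.231, -3.132, 0.001]
wrist_force: [0.3, -0.0, 1.0]
opening: 0.007
grip_force: 0.3
t: 10.45
ee_pos: [0.4507, 0.0373, 0.0484]
tool_rot: [-0.231, -3.132, 0.001]
wrist_force: [0.3, 0.1, 0.8]
opening: 0.005
grip_force: 0.3
```

Run:
```python
from h import *
import cv2
a=cv2.resize(r.capture("side")[240:330,260:380,::-1],None,fx=5,fy=5,interpolation=cv2.INTER_CUBIC)
b=cv2.resize(r.capture("wrist")[170:345,190:450,::-1],None,fx=.75,fy=.75,interpolation=cv2.INTER_AREA)
c=np.zeros((450+b.shape[0],600,3),np.uint8);c[:450]=a;c[450:,:b.shape[1]]=b
cv2.imwrite("pics/s4.png",c)
```

```text
(no output)
```

View pics/s4.png

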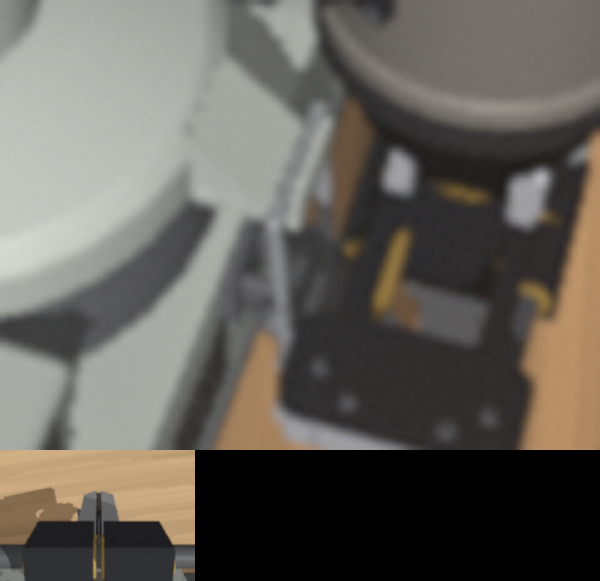

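```bash
python3 -m pendant '[[[0.003,-0.0005,0],0],[[0.003,-0.0005,0],0],[[0,0,0],0]]' 0 20
python3 - <<'E'
from h import *
import cv2
s=r.sense();J=np.load("J.npy");print(s["wrist_force"],s["moment"])
for a in(.6,.8,1.,1.2,1.3):
    e,t,p,b=clip(a,0);print(a,e.round(),t.round(),wproj(jw([(27,*t),(63,*t)],J),s).round().tolist())
w=s["ee_pos"]-np.r_[J[:2],0];c,n=np.cos(J[2]),np.sin(J[2]);print("juicer",(c*w[0]+n*w[1])*1e3,(-n*w[0]+c*w[1])*1e3)
im=r.capture("wrist")[:,:,::-1]
cv2.imwrite("pics/w5.png",cv2.resize(im[170:270,240:400],None,fx=5,fy=5,interpolation=cv2.INTER_CUBIC))
E
```

```text
t: 10.92
ee_pos: [0.4573, 0.0364, 0.0491]
tool_rot: [0.231, 3.132, 0.0]
wrist_force: [0.7, 0.6, 1.8]
opening: 0.008
grip_force: 0.8
[0.65960979 0.58687228 1.75914574] [-0.03761087 -0.03358254 -0.03394083]
0.6 [143.  31.] [156.  40.] [[296.0, 243.0], [348.0, 244.0]]
0.8 [154.  38.] [165.  49.] [[294.0, 236.0], [350.0, 236.0]]
1.0 [163.  47.] [171.  59.] [[293.0, 232.0], [352.0, 232.0]]
1.2 [171.  57.] [176.  71.] [[290.0, 232.0], [354.0, 232.0]]
1.3 [173.  63.] [177.  77.] [[289.0, 234.0], [355.0, 234.0]]
juicer 44.15571316476739 162.83198971051416
```

View pics/w5.png

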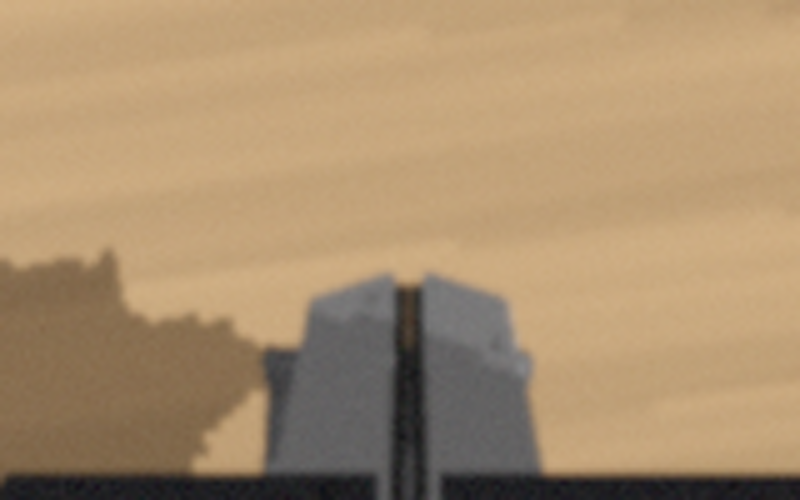

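Run:
```python
from h import *
J=np.load("J.npy")
q=lambda P:((proj("side",jw(P,J))-[260,240])*5).round().tolist()
print("hook bar",q([(23,115,158),(67,115,158)]),"lip",q([(28,120,162.5),(62,120,162.5)]))
for a,L in((.8,.35),(.8,.2),(.8,.0),(.8,-.09)):
    e,t,p,b=clip(a,L);print(L,b.round(),"bar",q([(23,*b),(67,*b)]),"pins",q([(23,*p),(67,*p)]))
print("w3 lip/bar (x2.75)",((proj("side",jw([(28,120,162.5),(62,120,162.5),(23,115,158),(67,115,158)],J))-[270,250])*2.75).round().tolist())
```

```text
hook bar [[313.0, 109.0], [271.0, 225.0]] lip [[324.0, 118.0], [292.0, 208.0]]
0.35 [151. 148.] bar [[420.0, 154.0], [383.0, 272.0]] pins [[331.0, 258.0], [293.0, 369.0]]
0.2 [139. 152.] bar [[384.0, 139.0], [345.0, 256.0]] pins [[331.0, 258.0], [293.0, 369.0]]
0.0 [122. 153.] bar [[334.0, 123.0], [293.0, 239.0]] pins [[331.0, 258.0], [293.0, 369.0]]
-0.09 [114. 153.] bar [[311.0, 118.0], [269.0, 233.0]] pins [[331.0, 258.0], [293.0, 369.0]]
w3 lip/bar (x2.75) [[151.0, 37.0], [133.0, 87.0], [145.0, 33.0], [122.0, 96.0]]
```

Column and row checks put the bar where a hooked bar should be and the lever at about 0.7 rad. I'll continue down and inwards past dead centre.

```bash
python3 -m pendant '[[[0.001,0,-0.004],0],[[0.001,0,-0.004],0],[[0,0,0],0]]' 0 20
python3 -m pendant '[[[0.002,0,-0.003],0],[[0.001,0,-0.003],0],[[0,0,0],0]]' 0 20
```

```text
t: 11.35
ee_pos: [0.4624, 0.0361, 0.0421]
tool_rot: [0.231, 3.127, 0.001]
wrist_force: [10.0, -2.2, 12.0]
opening: 0.006
grip_force: 6.2
t: 11.72
ee_pos: [0.467, 0.0357, 0.0372]
tool_rot: [0.232, 3.123, 0.002]
wrist_force: [4.2, -6.9, 33.6]
opening: 0.005
grip_force: 31.0
```

```bash
cat > lev.py <<'E'
from h import *
import cv2
s=r.sense();J=np.load("J.npy");im=r.capture("wrist")[:,:,::-1]
print(s["t"],s["wrist_force"].round(1) if hasattr(s["wrist_force"],"round") else s["wrist_force"],s["ee_pos"])
w=s["ee_pos"]-np.r_[J[:2],0];c,n=np.cos(J[2]),np.sin(J[2]);print("juicer xy",(c*w[0]+n*w[1])*1e3,(-n*w[0]+c*w[1])*1e3)
for a in(.3,.5,.7):print(a,wproj(jw([(27,*clip(a,0)[1])],J),s).round())
# grey (unsaturated) vs wood per row beside the fingers
h=cv2.cvtColor(im,cv2.COLOR_BGR2HSV)
for y in range(222,268,3):
    g=np.where(h[y,250:400,1]<60)[0]+250
    print(y,(g.min(),g.max(),len(g)) if len(g) else None,end="; ")
E
python3 lev.py
```

```text
11.725 [ 4.2 -6.9 33.6] [0.46697659 0.03574855 0.03720531]
juicer xy 44.88806994498367 153.17929911427362
0.3 [[295. 253.]]
0.5 [[293. 242.]]
0.7 [[292. 233.]]
222 None; 225 (np.int64(315), np.int64(327), 7); 228 (np.int64(306), np.int64(336), 28); 231 (np.int64(302), np.int64(341), 37); 234 (np.int64(301), np.int64(342), 39); 237 (np.int64(301), np.int64(342), 39); 240 (np.int64(300), np.int64(343), 41); 243 (np.int64(299), np.int64(343), 42); 246 (np.int64(291), np.int64(344), 54); 249 (np.int64(291), np.int64(344), 54); 252 (np.int64(292), np.int64(345), 54); 255 (np.int64(292), np.int64(346), 55); 258 (np.int64(292), np.int64(346), 55); 261 (np.int64(292), np.int64(347), 56); 264 (np.int64(292), np.int64(347), 56); 267 (np.int64(250), np.int64(399), 134);
```

```bash
python3 -m pendant '[[[-0.001,0,0.003],0],[[0,0,0],0]]' 0 20; python3 lev.py
```

```text
t: 12.02
ee_pos: [0.4609, 0.0365, 0.0381]
tool_rot: [0.23, 3.133, 0.0]
wrist_force: [-0.3, 0.6, 0.1]
opening: 0.009
grip_force: 0.0
12.025 [-0.3  0.6  0.1] [0.46086502 0.03650466 0.03808777]
juicer xy 44.740933360733216 159.3357056997683
0.3 [[295. 261.]]
0.5 [[294. 250.]]
0.7 [[293. 241.]]
222 None; 225 (np.int64(315), np.int64(327), 6); 228 (np.int64(306), np.int64(336), 28); 231 (np.int64(302), np.int64(341), 38); 234 (np.int64(301), np.int64(342), 39); 237 (np.int64(301), np.int64(342), 39); 240 (np.int64(300), np.int64(343), 40); 243 (np.int64(300), np.int64(343), 41); 246 (np.int64(299), np.int64(344), 42); 249 (np.int64(298), np.int64(344), 44); 252 (np.int64(292), np.int64(345), 54); 255 (np.int64(292), np.int64(345), 54); 258 (np.int64(292), np.int64(346), 55); 261 (np.int64(292), np.int64(347), 56); 264 (np.int64(292), np.int64(347), 56); 267 (np.int64(250), np.int64(399), 140);
```

```bash
python3 -m pendant '[[[-0.005,0.0005,0],0],[[0,0,-0.008],0],[[0,0,-0.006],0],[[0,0,0],0]]' 0 20; python3 -m pendant '[[[0.004,0,0],0],[[0.003,0,0],0],[[0,0,0],0]]' 0 20; python3 lev.py|head -5
```

```text
t: 12.58
ee_pos: [0.4553, 0.0368, 0.0233]
tool_rot: [-0.231, -3.132, 0.001]
wrist_force: [0.4, 0.0, -0.4]
opening: 0.006
grip_force: 0.0
t: 12.95
ee_pos: [0.4625, 0.0369, 0.0239]
tool_rot: [-0.231, -3.132, 0.0]
wrist_force: [-2.4, -0.0, -1.7]
opening: -0.0
grip_force: 1.1
12.95 [-2.4 -0.  -1.7] [0.46253537 0.03690446 0.02385512]
juicer xy 45.38106067133932 157.74192298392717
0.3 [[292. 269.]]
0.5 [[291. 257.]]
0.7 [[289. 248.]]
```

Contact is light (2.4 N), so the lip is against the finger face. I'll push on inwards in small steps.

```bash
for i in 1 2; do python3 -m pendant '[[[0.002,0,0],0],[[0.001,0,0],0],[[0,0,0],0]]' 0 20|grep -E "ee_pos|force"; done; python3 lev.py
```

```text
ee_pos: [0.4661, 0.037, 0.0241]
wrist_force: [-1.0, -0.6, 0.1]
grip_force: 0.6
ee_pos: [0.4691, 0.037, 0.0241]
wrist_force: [0.2, 0.8, -0.2]
grip_force: 0.1
13.75 [ 0.2  0.8 -0.2] [0.46910747 0.03699226 0.02407649]
juicer xy 46.430455257774376 151.25355038644642
0.3 [[290. 259.]]
0.5 [[289. 247.]]
0.7 [[287. 237.]]
222 None; 225 (np.int64(315), np.int64(327), 6); 228 (np.int64(306), np.int64(336), 28); 231 (np.int64(302), np.int64(341), 38); 234 (np.int64(301), np.int64(342), 39); 237 (np.int64(301), np.int64(342), 39); 240 (np.int64(300), np.int64(343), 41); 243 (np.int64(299), np.int64(343), 42); 246 (np.int64(299), np.int64(344), 43); 249 (np.int64(298), np.int64(344), 44); 252 (np.int64(297), np.int64(345), 45); 255 (np.int64(297), np.int64(346), 46); 258 (np.int64(288), np.int64(346), 58); 261 (np.int64(287), np.int64(347), 61); 264 (np.int64(287), np.int64(347), 61); 267 (np.int64(250), np.int64(399), 140);
```

```bash
python3 -m pendant '[[[-0.02,0,0],0],[[-0.02,0,0],0],[[0,0,0.03],0],[[0,0,0.06],0],[[0,0,0],0]]' 0.0 20|grep -E "ee_pos|force"
python3 - <<'E'
from h import *
import cv2
s=r.sense();J=np.load("J.npy");im=r.capture("wrist")[:,:,::-1];print(s["t"],s["ee_pos"])
for a in(0,.1,.3,.5):
    e,t,p,b=clip(a,0);print(a,wproj(jw([(27,*t),(63,*t),(27,*e)],J),s).round().tolist())
h=cv2.cvtColor(im,cv2.COLOR_BGR2HSV)
print("wall",wproj(jw([(-130,95,0),(130,95,0),(-40,95,104),(130,95,104)],J),s).round().tolist())
x=range(270,375,5);print(list(x))
for y in range(236,292,3):print(y,[int(h[y,k,1]) for k in x])
E
```

```text
ee_pos: [0.4311, 0.0378, 0.1173]
wrist_force: [0.4, -0.1, -0.8]
grip_force: 0.0
14.425 [0.43108079 0.0378119  0.11734089]
0 [[306.0, 266.0], [341.0, 266.0], [306.0, 280.0]]
0.1 [[306.0, 261.0], [342.0, 261.0], [306.0, 274.0]]
0.3 [[305.0, 252.0], [342.0, 252.0], [306.0, 263.0]]
0.5 [[305.0, 244.0], [343.0, 244.0], [305.0, 253.0]]
wall [[166.0, 277.0], [399.0, 277.0], [215.0, 346.0], [434.0, 346.0]]
[270, 275, 280, 285, 290, 295, 300, 305, 310, 315, 320, 325, 330, 335, 340, 345, 350, 355, 360, 365, 370]
236 [93, 94, 93, 95, 94, 94, 79, 8, 5, 5, 70, 0, 8, 6, 4, 92, 94, 94, 93, 93, 93]
239 [94, 93, 97, 93, 91, 92, 55, 8, 3, 2, 85, 5, 0, 4, 2, 94, 93, 94, 96, 95, 96]
242 [95, 95, 93, 93, 95, 93, 21, 0, 8, 3, 85, 8, 5, 7, 4, 86, 94, 92, 95, 92, 94]
245 [93, 99, 95, 101, 97, 101, 8, 5, 3, 0, 60, 6, 3, 5, 3, 78, 97, 92, 94, 96, 96]
248 [93, 104, 105, 108, 103, 105, 10, 3, 3, 0, 85, 15, 10, 5, 5, 72, 96, 97, 96, 92, 94]
251 [97, 99, 108, 108, 108, 104, 5, 8, 3, 8, 20, 3, 10, 5, 5, 49, 92, 95, 93, 93, 94]
254 [95, 94, 106, 111, 108, 97, 5, 5, 5, 8, 15, 0, 0, 0, 3, 20, 92, 93, 93, 95, 97]
257 
[... 337 characters left out ...]
269 [41, 40, 34, 9, 18, 29, 48, 18, 44, 11, 23, 4, 7, 75, 25, 27, 26, 47, 68, 16, 24]
272 [40, 21, 41, 29, 29, 45, 35, 24, 22, 4, 6, 4, 69, 33, 15, 34, 7, 33, 14, 23, 13]
275 [20, 25, 15, 0, 7, 62, 36, 24, 23, 8, 12, 8, 48, 15, 18, 13, 18, 15, 42, 36, 38]
278 [58, 20, 8, 16, 20, 23, 51, 18, 23, 12, 11, 8, 53, 16, 44, 25, 28, 25, 18, 31, 9]
281 [21, 15, 26, 17, 24, 15, 23, 15, 29, 27, 11, 9, 22, 68, 21, 40, 13, 20, 38, 40, 15]
284 [55, 50, 41, 45, 42, 26, 15, 20, 60, 133, 13, 132, 23, 36, 32, 31, 29, 72, 28, 26, 34]
287 [9, 36, 16, 15, 22, 60, 50, 34, 28, 145, 13, 144, 56, 29, 25, 35, 8, 49, 28, 42, 27]
290 [34, 27, 45, 46, 62, 48, 76, 35, 28, 130, 25, 137, 48, 29, 20, 75, 53, 31, 34, 13, 57]
```

```bash
python3 -m pendant '[[[-0.01,0,0.04],0],[[-0.01,0,0.05],0],[[-0.01,0,0.05],0],[[0,0,0],0],[[0,0,0],0]]' 0.094 20|grep -E "ee_pos|force|open"
cat > chk.py <<'E'
from h import *
import cv2
s=r.sense();J=np.load("J.npy");im=r.capture("wrist")[:,:,::-1];print(s["t"],s["ee_pos"])
for a in(0,.3,.5):
    e,t,p,b=clip(a,0);print(a,"lip-,lip+,end-",wproj(jw([(27,*t),(63,*t),(27,*e)],J),s).round().tolist())
print("base edge",wproj(jw([(45,95,0),(45,95,104)],J),s).round().tolist(),"bar",wproj(jw([(23,115,158),(67,115,158)],J),s).round().tolist())
h=cv2.cvtColor(im,cv2.COLOR_BGR2HSV)
x=list(range(290,365,4));print("S",x)
for y in range(215,300,3):print(y,[int(h[y,k,1]) for k in x],"V",[int(h[y,k,2]) for k in x[::2]])
E
python3 chk.py
```

```text
ee_pos: [0.3984, 0.0371, 0.2531]
wrist_force: [0.5, -0.0, -0.5]
opening: 0.503
grip_force: 0.0
15.1 [0.39835673 0.03707816 0.25309492]
0 lip-,lip+,end- [[315.0, 244.0], [339.0, 244.0], [315.0, 253.0]]
0.3 lip-,lip+,end- [[315.0, 233.0], [339.0, 233.0], [315.0, 241.0]]
0.5 lip-,lip+,end- [[314.0, 227.0], [340.0, 227.0], [315.0, 234.0]]
base edge [[326.0, 253.0], [328.0, 289.0]] bar [[308.0, 299.0], [350.0, 299.0]]
S [290, 294, 298, 302, 306, 310, 314, 318, 322, 326, 330, 334, 338, 342, 346, 350, 354, 358, 362]
215 [93, 94, 91, 94, 94, 91, 88, 92, 93, 92, 94, 92, 91, 90, 93, 93, 90, 92, 93] V [202, 200, 199, 205, 208, 209, 208, 208, 209, 206]
218 [92, 93, 93, 92, 90, 91, 92, 92, 91, 92, 92, 91, 94, 93, 94, 91, 92, 94, 95] V [200, 208, 209, 207, 208, 208, 207, 207, 207, 207]
221 [92, 93, 93, 92, 97, 91, 93, 92, 92, 93, 91, 92, 92, 92, 95, 93, 92, 94, 93] V [206, 205, 206, 205, 207, 208, 209, 206, 206, 206]
224 [92, 93, 94, 92, 94, 94, 91, 93, 90, 91, 92, 95, 92, 92, 95, 93, 95, 93, 74] V [205, 206, 206, 207, 206, 205, 207, 203, 202, 173]
227 [93, 93, 92, 93, 92, 93, 92, 91, 93, 92, 93, 
[... 2366 characters left out ...]
2, 5, 9, 10, 6, 3, 3, 3, 6, 8, 12, 2, 10, 8, 11, 6] V [109, 132, 93, 77, 76, 79, 98, 121, 133, 133]
287 [9, 12, 14, 12, 6, 13, 2, 6, 2, 2, 4, 4, 2, 13, 2, 10, 8, 12, 10] V [110, 112, 90, 119, 121, 120, 124, 111, 132, 134]
290 [13, 11, 11, 12, 3, 10, 15, 11, 13, 10, 12, 8, 12, 9, 3, 11, 11, 11, 13] V [133, 135, 87, 132, 136, 130, 133, 102, 180, 181]
293 [10, 10, 11, 12, 3, 10, 10, 17, 9, 11, 11, 11, 11, 10, 8, 9, 11, 9, 9] V [134, 134, 89, 132, 135, 136, 137, 96, 200, 199]
296 [7, 7, 20, 6, 8, 6, 0, 7, 10, 7, 10, 7, 7, 3, 4, 12, 10, 9, 10] V [75, 76, 61, 75, 74, 74, 75, 61, 107, 104]
299 [8, 14, 18, 4, 15, 8, 7, 18, 11, 8, 0, 11, 4, 7, 7, 4, 4, 7, 8] V [68, 69, 68, 69, 70, 67, 70, 70, 67, 66]
```

The lever is at about 0.4 rad, sitting at dead centre and held by friction. It needs a further push.

```bash
python3 -m pendant '[[[0.02,0,-0.06],0],[[0.01,0,-0.06],0],[[0.01,0,-0.06],0],[[0.01,0,-0.045],0],[[0,0,-0.003],0]]' 0 20|grep -E "ee_pos|force"
python3 -m pendant '[[[0,-0.001,0],0],[[0,0,0],0],[[0.01,-0.001,0],0],[[0.008,0,0],0],[[0,0,0],0]]' 0 20|grep -E "ee_pos|force"
python3 -m pendant '[[[0.003,0,0],0],[[0.002,0,0],0],[[0,0,0],0]]' 0 20|grep -E "ee_pos|force"
```

```text
ee_pos: [0.446, 0.0347, 0.0233]
wrist_force: [0.8, 0.2, -0.5]
grip_force: 0.0
ee_pos: [0.4683, 0.0352, 0.027]
wrist_force: [6.8, 1.1, -9.7]
grip_force: 4.4
ee_pos: [0.4713, 0.035, 0.0267]
wrist_force: [-2.7, 0.2, 1.5]
grip_force: 1.5
```

```bash
for i in 1 2; do python3 -m pendant '[[[0.001,0,-0.002],0],[[0.002,0,0],0],[[0,0,0],0]]' 0 20|grep -E "ee_pos|force"; done
```

```text
ee_pos: [0.4734, 0.035, 0.0244]
wrist_force: [-8.2, 0.5, 2.0]
grip_force: 4.0
ee_pos: [0.4756, 0.035, 0.0221]
wrist_force: [-11.3, 2.0, 1.2]
grip_force: 5.4
```

```bash
python3 -m pendant '[[[-0.02,0,0],0],[[-0.02,0,0.03],0],[[-0.01,0,0.06],0],[[-0.01,0,0.06],0],[[-0.017,0.001,0.06],0]]' 0.094 20|grep -E "ee_pos|force"
python3 -m pendant '[[[0,0,0.02],0],[[0,0,0],0]]'|grep ee_pos; python3 chk.py | awk 'NR<6||($1>=224&&$1<=262)'
```

```text
ee_pos: [0.4042, 0.0387, 0.2178]
wrist_force: [-1.4, 1.9, -0.3]
grip_force: 0.0
ee_pos: [0.4047, 0.0398, 0.2374]
18.4 [0.40471397 0.03978052 0.23743677]
0 lip-,lip+,end- [[311.0, 244.0], [336.0, 244.0], [311.0, 254.0]]
0.3 lip-,lip+,end- [[310.0, 233.0], [336.0, 233.0], [311.0, 242.0]]
0.5 lip-,lip+,end- [[310.0, 227.0], [337.0, 227.0], [310.0, 234.0]]
base edge [[323.0, 254.0], [324.0, 291.0]] bar [[303.0, 303.0], [347.0, 303.0]]
224 [93, 93, 93, 91, 93, 92, 93, 92, 91, 92, 93, 93, 91, 93, 93, 94, 96, 92, 94] V [205, 206, 206, 206, 205, 204, 204, 203, 200, 199]
227 [95, 93, 92, 93, 92, 95, 95, 95, 90, 92, 95, 94, 91, 95, 95, 96, 95, 94, 94] V [204, 207, 205, 205, 204, 199, 197, 195, 196, 196]
230 [93, 92, 93, 94, 92, 92, 94, 95, 94, 94, 99, 94, 97, 93, 94, 96, 93, 93, 93] V [205, 204, 199, 197, 197, 194, 194, 196, 203, 204]
233 [95, 96, 92, 98, 96, 96, 94, 94, 93, 96, 95, 91, 96, 91, 93, 93, 93, 93, 92] V [198, 197, 196, 195, 195, 194, 197, 201, 201, 203]
236 [94, 95, 96, 95, 99, 95, 97, 94, 94, 92, 93, 95, 95, 92, 93, 93, 96, 96, 97] V [197, 196, 194, 194, 200, 202, 202, 201, 200, 
[... 348 characters left out ...]
, 97, 95] V [193, 143, 146, 144, 192, 189, 194, 196, 196, 195]
248 [96, 102, 101, 104, 105, 6, 6, 2, 9, 4, 6, 67, 95, 94, 94, 96, 96, 96, 97] V [194, 136, 136, 121, 120, 121, 195, 195, 194, 192]
251 [100, 104, 105, 105, 108, 6, 8, 4, 6, 4, 8, 65, 95, 94, 97, 94, 96, 96, 92] V [173, 134, 132, 124, 124, 123, 195, 191, 194, 199]
254 [103, 101, 98, 102, 102, 3, 3, 10, 5, 10, 7, 77, 96, 98, 97, 93, 93, 92, 93] V [126, 128, 130, 102, 106, 106, 189, 192, 202, 204]
257 [16, 22, 11, 14, 30, 4, 10, 3, 10, 7, 7, 26, 40, 43, 43, 56, 51, 62, 53] V [82, 90, 93, 75, 78, 77, 135, 125, 146, 143]
260 [10, 5, 5, 15, 15, 0, 9, 7, 7, 7, 7, 0, 2, 7, 4, 2, 5, 7, 2] V [105, 100, 100, 60, 78, 77, 115, 116, 112, 111]
```

The lip has moved to the row of the shut pose (247 against 244, plus the 3-row offset seen at the base edge), so the lever has snapped to 0. Next is the knob. I'll go round the front at height, turning the tool by -90°.

```bash
python3 -m pendant '[[[0,-0.045,0.005],-0.175],[[0,-0.045,0.005],-0.175],[[0,-0.045,0.005],-0.175],[[0.02,-0.035,0.005],-0.175],[[0.045,0,0],-0.175]]' 0.094 20|grep -E "ee_pos|rot|force"
python3 -m pendant '[[[0.045,0,0],-0.175],[[0.045,0,0],-0.175],[[0.03,0,0],-0.175],[[0.01,0,0],-0.17],[[0,0,0],0]]' 0 20|grep -E "ee_pos|rot|force"
python3 - <<'E'
from h import *
import cv2
s=r.sense();J=np.load("J.npy");im=r.capture("wrist")[:,:,::-1];print(s["q"].round(2) if hasattr(s["q"],"round") else s["q"],s["ee_pos"],s["opening"])
def kp(u,ax=0,h=38): # mm up-slope from panel centre, sideways, height off panel
    sl=np.radians(35)
    return [(-87.5+u*np.cos(sl)-h*np.sin(sl),ax,74.5+u*np.sin(sl)+h*np.cos(sl))]
for u,y,h in((0,0,38),(21,0,38),(-21,0,38),(0,22,9),(0,-22,9),(-22,0,9),(22,0,9)):print(u,y,h,wproj(jw(kp(u,y,h),J),s).round(),proj("scene",jw(kp(u,y,h),J)).round())
cv2.imwrite("k.png",im)
v=cv2.cvtColor(im,cv2.COLOR_BGR2GRAY)
n,l,st,c=cv2.connectedComponentsWithStats((v<45).astype(np.uint8))
for i in np.argsort(-st[1:,4])[:6]+1:print(st[i],c[i].round())
print("panel corners",wproj(jw([(-130,95,45),(-130,-95,45),(-45,95,104)],J),s).round())
E
```

```text
ee_pos: [0.455, -0.1327, 0.2553]
tool_rot: [-1.477, -2.762, -0.011]
wrist_force: [0.1, 1.6, -0.2]
grip_force: 0.0
ee_pos: [0.5719, -0.13, 0.2542]
tool_rot: [-2.273, -2.152, -0.006]
wrist_force: [-0.1, 0.2, -1.3]
grip_force: 0.0
[-0.76  0.48  1.22  1.79 -0.49  1.23  0.55] [ 0.57189239 -0.13001609  0.25424916] 0.5060390461469446
0 0 38 [[344. 197.]] [[264. 225.]]
21 0 38 [[347. 184.]] [[261. 230.]]
-21 0 38 [[342. 209.]] [[267. 220.]]
0 22 9 [[326. 177.]] [[276. 242.]]
0 -22 9 [[362. 181.]] [[251. 239.]]
-22 0 9 [[342. 191.]] [[266. 235.]]
22 0 9 [[347. 166.]] [[260. 246.]]
[   0  337   81   63 1894] [ 22. 378.]
[ 590    7   37   76 1843] [607.  44.]
[ 600  340   40   60 1105] [627. 374.]
[ 184  267   58   97 1100] [223. 331.]
[402 267  42  97 974] [418. 330.]
[326 168  34  43 842] [342. 184.]
panel corners [[270. 195.]
 [409. 208.]
 [264. 132.]]
```

The knob's dark blob (x 326-360, y 168-211, centroid (342,184)) matches a knob at the panel's centre to about 1 px. I'll push the lower end of its bar towards the juicer's +y with the closed fingers. First I go to the start point beside the bar.

```bash
python3 -m pendant '[[[0.016,-0.009,-0.01],-0.09],[[0.016,-0.009,-0.02],0],[[0.016,-0.01,-0.024],0],[[0,0,0],0]]' 0 20|grep -E "ee_pos|rot|force"
python3 -c "
from rig import r
s=r.sense();print(s['q'],s['opening'])"
```

```text
ee_pos: [0.6191, -0.1576, 0.2007]
tool_rot: [-2.364, -2.05, -0.012]
wrist_force: [0.1, -0.9, 0.4]
grip_force: 0.0
[-0.5922899   0.61764935  1.11539431  1.73173827 -0.60793769  1.19028878
  0.55372972] 0.03705136405846537
```

```bash
python3 -m pendant '[[[0,0,-0.05],0],[[0,0,-0.05],0],[[0,0,-0.02],0],[[0,0,0],0]]' 0 20|grep -E "ee_pos|force"
python3 -m pendant '[[[-0.005,0,0],0],[[-0.004,-0.001,0],0],[[0,0,0],0]]' 0 20|grep -E "ee_pos|force"
```

```text
ee_pos: [0.6197, -0.157, 0.0826]
wrist_force: [-0.3, -0.4, 0.6]
grip_force: 0.0
ee_pos: [0.6112, -0.1582, 0.0831]
wrist_force: [-0.4, 0.4, -0.3]
grip_force: 0.0
```

```bash
python3 -m pendant '[[[-0.004,-0.0015,0],0],[[-0.0045,-0.001,0],0],[[0,0,0],0]]' 0 20|grep -E "ee_pos|force"
python3 -m pendant '[[[-0.003,0,0],0],[[-0.003,0.001,0],0],[[0,0,0],0]]' 0 20|grep -E "ee_pos|force"
```

```text
ee_pos: [0.6039, -0.1614, 0.083]
wrist_force: [7.4, -4.0, -0.8]
grip_force: 3.8
ee_pos: [0.598, -0.1611, 0.0832]
wrist_force: [7.1, -6.7, -0.1]
grip_force: 4.3
```

```bash
python3 -m pendant '[[[-0.003,0.002,0],0],[[-0.003,0.0025,0],0]]' 0 20|grep -E "ee_pos|force"
python3 -m pendant '[[[-0.002,0.002,0],0],[[-0.001,0.001,0],0]]' 0 20|grep -E "ee_pos|force"
python3 -m pendant '[[[-0.001,0.002,0],0],[[0,0.001,0],0]]' 0 20|grep -E "ee_pos|force"
```

```text
ee_pos: [0.5935, -0.1591, 0.084]
wrist_force: [18.1, -25.5, -3.6]
grip_force: 13.7
ee_pos: [0.5912, -0.1588, 0.0846]
wrist_force: [20.9, -34.4, -6.1]
grip_force: 17.9
ee_pos: [0.591, -0.1582, 0.085]
wrist_force: [24.3, -46.1, -11.7]
grip_force: 24.0
```

The force climbs steeply from 7 to 46 N, so the knob is against its stop. I'll hold it to about 1 s in all, then let go by drawing back.

```bash
python3 -m pendant '[[[0,0,0],0],[[0,0,0],0],[[0,0,0],0],[[0,0,0],0],[[0,0,0],0]]' 0 20|grep -E "t:|ee_pos|force"
python3 -m pendant '[[[0.005,-0.04,0],0],[[0,-0.03,0.02],0],[[0,0,0.06],0],[[0,0,0.06],0],[[0,0,0],0]]' 0 20|grep -E "t:|ee_pos|force"
python3 - <<'E'
from h import *
import cv2
s=r.sense();J=np.load("J.npy");im=r.capture("wrist")[:,:,::-1]
sl=np.radians(35)
def bar(th,h=38):
    v=[];
    for q in(21,-21):
        u,y=q*np.cos(th),-q*np.sin(th)
        v.append((-87.5+u*np.cos(sl)-h*np.sin(sl),y,74.5+u*np.sin(sl)+h*np.cos(sl)))
    return jw(v,J)
for th in(0,.6,1.22):print(th,wproj(bar(th),s).round().tolist())
v=cv2.cvtColor(im,cv2.COLOR_BGR2GRAY);n,l,st,c=cv2.connectedComponentsWithStats((v<45).astype(np.uint8))
for i in range(1,n):
    if st[i,4]>250:
        yx=np.argwhere(l==i).astype(float);e,V=np.linalg.eigh(np.cov(yx.T));print(st[i],c[i].round(),"axis(dx,dy)",V[::-1,1].round(2),(e**.5).round(1))
E
```

```text
t: 23.25
ee_pos: [0.591, -0.1583, 0.085]
tool_rot: [2.375, 2.046, 0.014]
wrist_force: [25.4, -42.4, -11.5]
grip_force: 22.8
t: 23.88
ee_pos: [0.593, -0.2205, 0.2264]
tool_rot: [-2.371, -2.051, -0.02]
wrist_force: [-0.6, 0.4, -0.9]
grip_force: 0.0
0 [[313.0, 96.0], [313.0, 134.0]]
0.6 [[325.0, 100.0], [302.0, 131.0]]
1.22 [[333.0, 109.0], [293.0, 122.0]]
[ 292   84   40   53 1265] [312. 106.] axis(dx,dy) [-0. -1.] [ 9.4 12.7]
[156 121  28  40 301] [175. 143.] axis(dx,dy) [ 0.47 -0.88] [ 3.2 11.1]
[   0  337   75   63 1891] [ 21. 378.] axis(dx,dy) [0.79 0.62] [11.5 19.2]
[ 597  340   43   60 1154] [626. 375.] axis(dx,dy) [ 0.4  -0.92] [ 9.2 14.9]
```

The knob's blob is upright again, so it is back at off. The push torque at the stop was about 1 Nm, far above the spring. Last comes a numeric check that nothing else moved and the lever is still down, then I hand in.

Run:
```python
from h import *
import cv2
J=np.load("J.npy")
for k in("scene","side"):
    a=cv2.imread(f"pics/{k}0.png");b=r.capture(k)[:,:,::-1]
    red=lambda m:np.argwhere((m[:,:,2]>110)&(m[:,:,1]<60)).mean(0).round(1)
    print(k,"apple",red(a),red(b))
    d=np.abs(a.astype(int)-b).max(2)
    for n,(y,x) in {"bowl":(127,305),"bottle":(150,367)}.items() if k=="scene" else {"bowl":(144,335),"bottle":(165,387)}.items():print(n,"diff",d[y-20:y+20,x-20:x+20].mean().round(1))
    e,t,p,_=clip(0,0);print("shut lip px",proj(k,jw([(27,*t),(63,*t),(45,115,158)],J)).round().tolist())
    q=proj(k,jw([(45,*clip(1.4,0)[0])],J))[0].astype(int);print("at open lever spot now/before",b[q[1],q[0]],a[q[1],q[0]])
```

```text
scene apple [250.2 371.9] [249.7 370.4]
bowl diff 7.8
bottle diff 2.2
shut lip px [[322.0, 330.0], [319.0, 352.0], [316.0, 311.0]]
at open lever spot now/before [ 96 136 167] [91 91 92]
side apple [247.4 382.7] [247.2 382.1]
bowl diff 6.1
bottle diff 2.0
shut lip px [[325.0, 306.0], [319.0, 324.0], [319.0, 273.0]]
at open lever spot now/before [ 89 125 159] [78 81 87]
```

```bash
python3 -c "
from rig import r
print(r.close_job())"
```

```text
the job is handed in; nothing more can be done
None
```

I hooked the clip's loop over the lug and snapped its lever shut. Then I twisted the knob to its stop, held it for about 1 s, and it sprang back to off; the apple, bowl and bottle show no sign of having moved, and the job is handed in (the hand-in gave no verdict).

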